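# Click the refilled tin's tally back to its start mark

### The arm

A 6-joint arm with a two-finger parallel gripper is mounted at the origin on the work surface; the furniture and walls round the work are solid. World frame = base frame: x ahead of the robot, y to its left, z up, the work surface at z = 0. Lengths are in m, angles in rad, forces in N, time in s.
With the tool pointing down it reaches from about 0.35 to 0.775 m from the base axis. Payload 5.5 kg.
Tool frame: the origin (TCP) lies between the finger pads; the fingertips stand 8 mm ahead of it and the grasp point (between the pads) lies 11 mm behind it; z points along the fingers, y is the line along which they close (so a half turn about z gives the same grasp; the last joint's range is limited). The gripper opens to 85 mm and grips with 20 to 120 N. Pads are 22 mm wide; open, the fingers measure 114 mm over their backs; the gripper's body (76 mm by 85 mm) begins 54 mm behind the grasp point. The pads swing forward as they close: fully open they stand 13 mm farther back than shut.
Start: joints at [1.164, 0.313, 0.046, 1.304, 0, 1.431], TCP at [0.152, 0.555, 0.239] pointing down, gripper open.
Joint ranges: [-2.76, 2.76], [-0.86, 1.69], [-1.03, 1.26], [-2.2, 2.34], [-1.47, 1.5], [-3.14, 3.14]. Speed limits (rad/s): [2.57, 2.57, 3.14, 3.14, 3.14, 3.14].

### API

Orientations are given as a unit quaternion [w, x, y, z].
In Python, from workcell import status, vision, job gives the robot as it stands. The module is installed in compiled form; this text tells all that it offers.
- The arm moves only by the tool apply_moves, never from a script. Its argument "moves" is one flat list of numbers, 6 for each row, row after row: the shift along the world's x, y, z in units of 25 mm (1.0 is 25 mm), then the turn, a rotation vector about the world's x, y, z in rad. In form: [x, y, z, rx, ry, rz, x, y, z, rx, ry, rz, ...]. A call has 1 to 20 rows; each row is the pose to reach, as a shift and turn from the pose commanded when the call began; what a row does not reach only later rows make up. A row lasts 1/12 s, in which the tool goes at most 41.7 mm and 7.16 degrees, less where a joint would pass 70% of its speed; a pose out of reach is approached as far as the arm can. A call with a gripper value outside its range is refused whole. "claw" is the opening in per cent of the stroke, from 0 (shut) to 100 (fully open), set as the call begins (left out, the last holds). The fingers move at their own pace and stop on an object; "newtons" is the grip in N (left out, the last holds). Time passes only in rows, so rows that repeat a pose let the fingers close. It gives the time, the measured TCP pose, the force, the opening and the grip force at its end, in the units of the state.
- status.get_state(): the state, without advancing time (a new reading comes with each control period).
- vision.read_camera(name): name is "scene" or "top" or "wrist"; returns a dict with "image" (420x560x3 uint8, blue, green, red), "camera_matrix" (3x3 intrinsics, pixels), "camera_from_world" (4x4, takes a point from world to camera coordinates). Camera axes: x right, y down, z forward; pixel columns grow to the right and rows downward; lengths in m; the calibration is good to about 2 mm. A picture is of the moment at which its call begins. There is no depth.
- job.hand_in(): hands the job in; it is judged then, once.
The state is a dict: "clock": time; "joint_pos": joint angles; "qvel": joint speeds; "tau": joint torques, N m; "tcp_pos": TCP position; "orientation": TCP orientation; "wrist_force": force on the tool from outside, world axes, zero at the start; "ft_torque": the same for the moment, N m; "finger_gap": finger opening in m; "grip_force": force on a finger pad.
Only numpy, scipy, OpenCV 4.12 (cv2) and the standard library are available. Lean on these libraries where they do the work, as an engineer would, in place of code of your own. Each camera call takes 0.05 s, during which the arm holds its last target. There are 200 camera calls.

### The job

Two identical click tallies count the portions taken from a tall round tin and from a honey jar; the tin and the jar each stand at the left rear of their own tally. The tin has been refilled: with a fingertip, flick the edge of its tally's thumbwheel round, click by click, until the fin with the tall post rests in its click at the arrowhead on the front of the base. Leave the honey jar's tally on its present click, and do not lift, push or knock over the tin, the jar, the lemon or the teaspoon.

Things in the scene. Friction and masses are not known exactly. Their poses are not given: they have to be found in the camera images.
- tin_tally: the tally to set; the tall tin stands at its left rear. Fixed. Origin: on the worktop under the wheel's upright axle; +x to its rear, -x to its front (robot side), y to its left, z up. Wooden base 132 x 104 x 10 mm (x -72 to +60). Steel arrowhead on the front lip (x -67 to -54 mm, y 0, up to z 14 mm) points at the wheel. Low guard behind the wheel: x 52 to 60 mm, 43 mm high
- tin_wheel (a joint): angle (rad) of the tin's tally wheel, anticlockwise from above positive; 0 (or a whole turn) with the post fin at the arrowhead. 8 clicks a turn, at multiples of 0.785, no stops. A spring detent (about 4 N at the fin tips) draws it into the nearest click; within 0.05 rad of half-way it may stick, even at the start. Driving the front fin to the tally's -y (robot's right) increases it
- tin_axle (a point): centre of the tin's tally wheel, fixed, 39 mm above the worktop. The wheel lies flat: a disc of 31 mm radius with 8 straight fins, 5 mm thick, reaching out to 48 mm radius, 32 to 46 mm above the worktop; under it a fixed drum of 29 mm radius. At every click one fin points to the front, the next ones 45 degrees to either side
- tin_front (a point): tip of the fin that points to the front at a click (fixed point, 48 mm before the axle, 39 mm up). A fingertip swept right past it along the tally's y, from 25 mm on one side to 30 mm on the other, its face 36 to 42 mm from the axle and its tip 20 to 40 mm above the worktop, meets this fin only and leaves the wheel one click on; deeper may give two
- tin_post (a point): centre of the round knob (13 mm) on top of the tall post (10 mm thick, up to 72 mm above the worktop) that stands on one fin of the tin's tally wheel, 40 mm from the axle; it turns with the wheel
- tin_home (a point): fixed point where the knob of tin_post stands when the post fin is at the arrowhead: 40 mm in front (-x) of the axle, 66 mm above the worktop
- jar_tally: the other tally, of the same make, with the honey jar at its left rear; to be left on its click. Origin and axes as for tin_tally
- jar_wheel (a joint): angle (rad) of the honey jar's tally wheel, as for tin_wheel
- jar_post (a point): centre of the knob on the post of the honey jar's tally wheel, 40 mm from its axle
- teaspoon: loose teaspoon, 130 x 27 x 11 mm, lying at the front right; origin at its centre, underside
- lemon_0: loose lemon, 71 x 53 x 51 mm, in front between the tallies; origin at the centre of its underside
- spice_tin: loose plain round tin, 75 mm across, 116 mm high, at the left rear of the tally to set; origin at the centre of its underside
- honey_jar: loose honey jar, 60 mm across, 99 mm high, at the left rear of the other tally; origin at the centre of its underside
Mind the look-alikes: they are no part of the job. What is shaped like the tin_tally but red is not meant.

How it is judged:
By the outcome, as a careful person would: the job done as asked, in the order asked, and still so for the second after the job is handed in, with the robot touching nothing.
It also fails if it takes over 48 s, if anything falls off the work surface, if the arm or the gripper's body presses on something with over 40 N, if the wrist force passes 120 N, or if a joint passes its speed limit or range.

## Working session

There is one attempt and no reset: what is moved stays moved. The work goes in short steps, Python scripts to look and compute and a tool call to move; the robot and the scene stay as the last step left them, time stands still between calls to the robot, and variables do not carry over. Pictures are saved under pics/ and viewed, at most 10 in all, crops included, and the job is handed in when it is done.

Besides the shell and the picture viewer there is one more tool, called after "Emit:" by a JSON object that holds its "op" and its "data". apply_moves: Moves the arm, as the interface text tells. Its arguments: {"type":"object","properties":{"moves":{"type":"array","items":{"type":"number"}},"claw":{"type":"number"},"newtons":{"type":"number"}},"required":["moves"]}

```bash
mkdir -p pics; cat > h.py <<'E'
import numpy as np, cv2
from workcell import status, vision, job
def snap(n,f):
    d=vision.read_camera(n); cv2.imwrite(f'pics/{f}.png',d['image']); np.savez(f'{f}.npz',K=d['camera_matrix'],T=d['camera_from_world'],im=d['image']); return d
def back(f,uv,z):
    d=np.load(f+'.npz');K,T=d['K'],d['T'];R,t=T[:3,:3],T[:3,3]
    r=R.T@np.linalg.inv(K)@np.array([uv[0],uv[1],1.]);c=-R.T@t
    return c+r*(z-c[2])/r[2]
def proj(f,p):
    d=np.load(f+'.npz');q=d['K']@(d['T'][:3,:3]@np.array(p)+d['T'][:3,3]);return q[:2]/q[2]
E
python3 - <<'E'
from h import *
print(status.get_state())
a=snap('top','top0');b=snap('scene','sc0')
E
```

```text
{'clock': 0.0, 'joint_pos': array([1.16439134e+00, 3.14007373e-01, 4.49694308e-02, 1.30359156e+00,
       2.35779581e-06, 1.43120985e+00]), 'qvel': array([0.00099676, 0.00053254, 0.0015657 , 0.00206682, 0.00028828,
       0.00109635]), 'tau': array([-6.08949094e-06, -4.80629361e+01,  2.98533136e+01,  1.94350665e-02,
       -5.22761968e-05,  1.15698273e-05]), 'tcp_pos': array([0.15140926, 0.5541917 , 0.23840098]), 'orientation': array([-2.48262879e-04,  1.33013812e-01,  9.91113760e-01, -8.82324958e-04]), 'wrist_force': array([ 0.80343121, -1.33442969,  0.01753183]), 'ft_torque': array([ 0.00448332, -0.04881821, -0.04437035]), 'grip_force': 0.0, 'finger_gap': 0.08513194447482493}
```

View pics/top0.png

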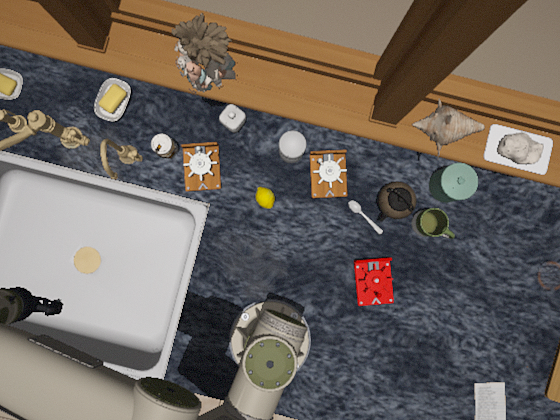

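View pics/sc0.png

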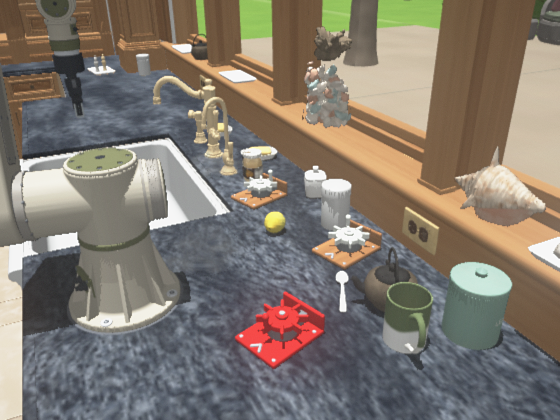

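The top view shows the tin at about (292,146), so its tally is the wooden one at (329,173). The honey jar is at (162,145) with its tally at (201,165), the lemon at (265,198) and the spoon at (365,217). I'll enlarge the tin's tally.

```bash
python3 - <<'E'
from h import *
a=cv2.imread('pics/top0.png');b=cv2.imread('pics/sc0.png')
c=cv2.resize(a[130:210,280:380],None,fx=7.5,fy=7.5,interpolation=cv2.INTER_CUBIC);cv2.imwrite('pics/c1.png',c)
c=cv2.resize(b[160:280,230:390],None,fx=5,fy=5,interpolation=cv2.INTER_CUBIC);cv2.imwrite('pics/c2.png',c)
for uv in [(329,173),(201,165)]:print(back('top0',uv,.046))
print(back('top0',(292,146),.116),back('top0',(265,198),.025),back('top0',(380,233),0.005),back('top0',(352,203),0.005))
E
```

```text
[ 0.4739385 -0.173854   0.046    ]
[0.50067042 0.18963071 0.046     ]
[ 0.53996965 -0.06664105  0.116     ] [0.40636208 0.00922029 0.025     ] [ 0.30216228 -0.32366381  0.005     ] [ 0.39051522 -0.24391766  0.005     ]
```

View pics/c1.png

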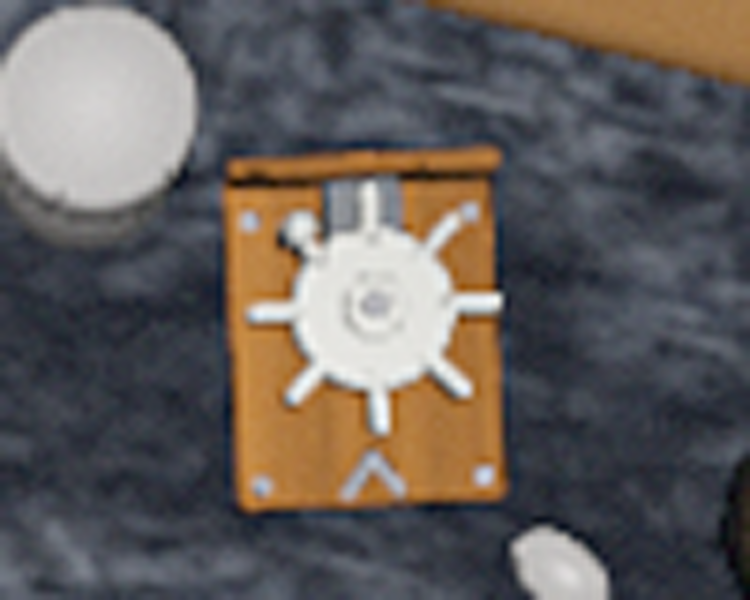

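View pics/c2.png

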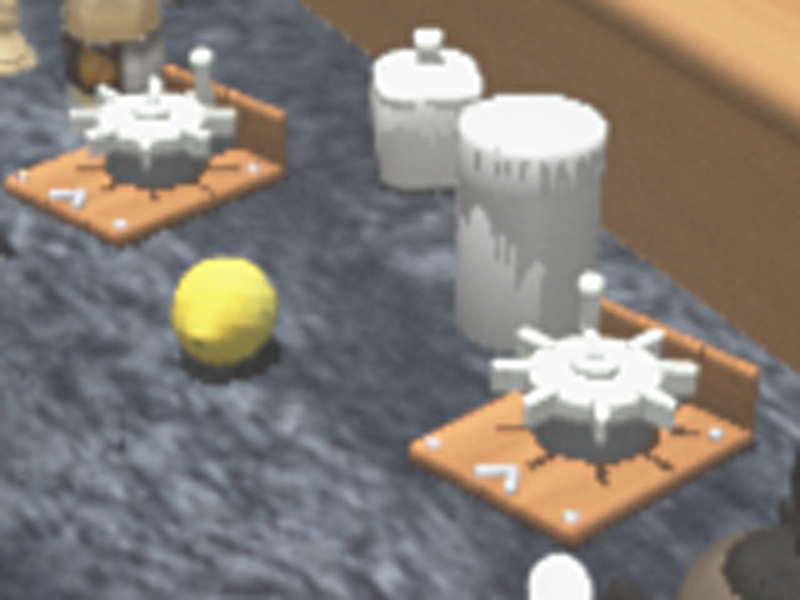

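The tin's post is on the rear-left fin and the wheel sits on a click. It needs three clicks in the positive direction, so three sweeps of the front fin from the robot's left to its right. Next I'll work out the tally's exact pose.

```bash
python3 - <<'E'
from h import *
P=lambda u,v,z:back('top0',((u+.5)/7.5-.5+280,(v+.5)/7.5-.5+130),z)
fl=P(243,510,.01);fr=P(506,497,.01);c=P(375,306,.046);tip=P(379,432,.046);rt=P(502,301,.046);lf=P(248,314,.046);k=P(300,230,.068)
gl=P(228,160,.043);gr=P(499,150,.043)
for n in 'fl fr c tip rt lf k gl gr'.split(): print(n,eval(n).round(4))
d=fl-fr;print('w',np.linalg.norm(d),'yaw',np.arctan2(-d[0],d[1]))
d=lf-rt;print('w',np.linalg.norm(d),'yaw',np.arctan2(-d[0],d[1]),(lf+rt)/2)
d=gl-gr;yaw=np.arctan2(-d[0],d[1]);print('w',np.linalg.norm(d),'yaw',yaw)
for y in (-.05,-.065,-.08):
  ex=np.array([np.cos(y),np.sin(y)]);print(y,((fl+fr)/2)[:2]+.072*ex,((gl+gr)/2)[:2]-.056*ex)
print('knob r',np.linalg.norm((k-c)[:2]),np.degrees(np.arctan2(*(k-c)[1::-1])))
s=status.get_state()
from scipy.spatial.transform import Rotation as R
print(R.from_quat(np.roll(s['orientation'],-1)).as_matrix().round(3))
E
```

```text
fl [ 0.4073 -0.127   0.01  ]
fr [ 0.4112 -0.2291  0.01  ]
c [ 0.4815 -0.1756  0.046 ]
tip [ 0.4334 -0.1762  0.046 ]
rt [ 0.4829 -0.2239  0.046 ]
lf [ 0.4789 -0.1273  0.046 ]
k [ 0.5075 -0.1455  0.068 ]
gl [ 0.5384 -0.1209  0.043 ]
gr [ 0.5412 -0.2244  0.043 ]
w 0.10219461548498218 yaw 0.03815677074131202
w 0.09671786009095962 yaw 0.04073729735811331 [ 0.48088963 -0.17562183  0.046     ]
w 0.10354604548099006 yaw 0.027047390635707706
-0.05 [ 0.48117109 -0.181659  ] [ 0.48388333 -0.16983468]
-0.065 [ 0.48110903 -0.1827372 ] [ 0.4839316  -0.16899608]
-0.08 [ 0.4810308  -0.18381436] [ 0.48399245 -0.1681583 ]
knob r 0.039750157759658566 49.12816656881759
[[-0.965  0.264 -0.001]
 [ 0.264  0.965 -0.001]
 [ 0.    -0.002 -1.   ]]
```

The axle is at about (0.481, -0.176) and the tally's yaw is about +0.035. The base width, fin span and knob radius all match the sizes given. Now I'll go to a point in front and left of the tally, keeping high, with the gripper shut.

Emit:
{"op": "apply_moves", "data": {"moves": [8.3,-12.2,0,0,0,0.1,8.3,-12.2,0,0,0,0.2,8.3,-12.2,0,0,0,0.302,8.3,-12.2,0,0,0,0.302,8.3,-12.2,0,0,0,0.302,8.3,-12.2,0,0,0,0.302,8.3,-12.2,0,0,0,0.302,8.3,-12.2,0,0,0,0.302,8.3,-12.2,0,0,0,0.302,9.72,-28.2,0,0,0,0.302,9.72,-28.2,0,0,0,0.302,9.72,-28.2,0,0,0,0.302,9.72,-28.2,0,0,0,0.302,9.72,-28.2,0,0,0,0.302,9.72,-28.2,0,0,0,0.302,9.72,-28.2,0,0,0,0.302,9.72,-28.2,0,0,0,0.302,9.72,-28.2,0,0,0,0.302,9.72,-28.2,0,0,0,0.302,9.72,-28.2,0,0,0,0.302], "claw": 0}}

```text
clock: 1.77
tcp_pos: [0.3952, -0.1551, 0.2389]
orientation: [0.0, -0.015, 1.0, -0.001]
wrist_force: [0.4, -0.2, 0.6]
finger_gap: 0.0003
grip_force: 0.0
```

Emit:
{"op": "apply_moves", "data": {"moves": [0,0,-1.6,0,0,0,0,0,-3.2,0,0,0,0,0,-4.8,0,0,0,0,0,-6.4,0,0,0,0,0,-7.4,0,0,0,0,0,-7.9,0,0,0,0,0,-7.9,0,0,0,0,0,-7.9,0,0,0]}}

```text
clock: 2.43
tcp_pos: [0.3939, -0.1495, 0.0413]
orientation: [-0.001, -0.018, 1.0, 0.001]
wrist_force: [0.7, 0.3, 0.6]
finger_gap: 0.0003
grip_force: 0.0
```

```bash
python3 - <<'E'
from h import *
s=status.get_state();print(s['tcp_pos'],s['wrist_force'],s['clock'])
snap('scene','sc1');snap('wrist','w1')
b=cv2.imread('pics/sc1.png');c=cv2.resize(b[150:290,260:420],None,fx=3.5,fy=3.5,interpolation=cv2.INTER_CUBIC)
w=cv2.resize(cv2.imread('pics/w1.png'),(560,420))
t=s['tcp_pos']
print('tip proj crop',[(proj('sc1',t+[0,0,dz])-[260,150])*3.5 for dz in (0,-.008,-.021)])
cv2.imwrite('pics/c3.png',c);
E
```

```text
[ 0.39385991 -0.14951681  0.04134114] [0.65710199 0.33741938 0.63071887] 2.4333
tip proj crop [array([187.95652737, 324.88452413]), array([187.72076879, 335.35745572]), array([187.3408861, 352.2327076])]
```

View pics/c3.png

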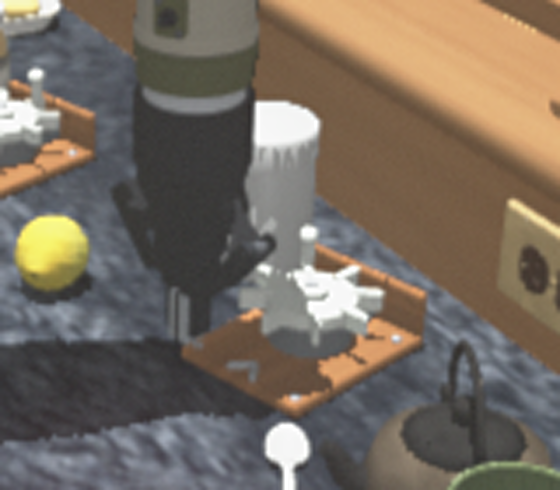

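View pics/w1.png

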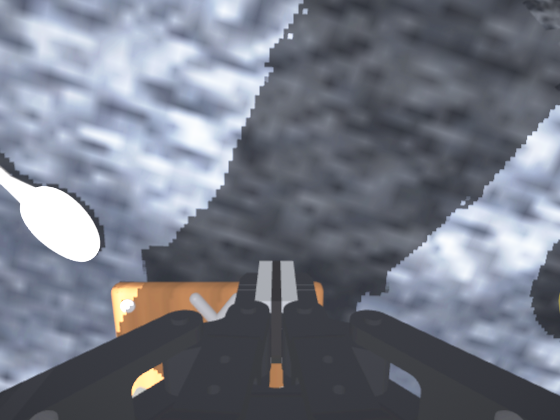

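The scene crop shows the fingertip at about (190,340), just in front of the base's left corner and at the expected height. The wheel looks untouched. The gripper's knuckles flare out sideways, so I'll estimate how low they sit compared with the 72 mm post.

```bash
python3 - <<'E'
from h import *
t=np.array([.394,-.1495,0])
for dy in (-.03,-.045,-.06):
  for z in (.07,.085,.1,.12): print(dy,z,((proj('sc1',t+[-.03*0,dy,z])-[260,150])*3.5).round())
print('left');
for dy in (.06,): 
  for z in (.085,.1,.12): print(dy,z,((proj('sc1',t+[0,dy,z])-[260,150])*3.5).round())
E
```

```text
-0.03 0.07 [222. 304.]
-0.03 0.085 [222. 284.]
-0.03 0.1 [223. 263.]
-0.03 0.12 [224. 235.]
-0.045 0.07 [239. 314.]
-0.045 0.085 [239. 293.]
-0.045 0.1 [240. 272.]
-0.045 0.12 [241. 244.]
-0.06 0.07 [256. 323.]
-0.06 0.085 [257. 302.]
-0.06 0.1 [258. 281.]
-0.06 0.12 [259. 252.]
left
0.06 0.085 [127. 233.]
0.06 0.1 [127. 213.]
0.06 0.12 [127. 186.]
```

The knuckles stay above about 80 mm and the post tops out at 72 mm, so they clear it. First sweep, then back out and return.

Emit:
{"op": "apply_moves", "data": {"moves": [0.8,0.1,0.1,0,0,0,1.46,0.1,0.1,0,0,0,1.46,0.1,0.1,0,0,0,1.47,-0.25,0.1,0,0,0,1.48,-0.6,0.1,0,0,0,1.5,-0.95,0.1,0,0,0,1.51,-1.3,0.1,0,0,0,1.52,-1.65,0.1,0,0,0,1.53,-2.0,0.1,0,0,0,1.55,-2.35,0.1,0,0,0,1.56,-2.56,0.1,0,0,0,1.56,-2.56,0.1,0,0,0,0.8,-2.56,0.1,0,0,0,0.1,-2.56,0.1,0,0,0,0,-2.56,0.1,0,0,0,0,-1.6,0.1,0,0,0,0,-0.7,0.1,0,0,0,0,0.1,0.1,0,0,0,0,0.1,0.1,0,0,0]}}

```text
clock: 4.12
tcp_pos: [0.3936, -0.1445, 0.044]
orientation: [-0.001, -0.019, 1.0, 0.001]
wrist_force: [-0.1, 0.2, -0.2]
finger_gap: -0.0001
grip_force: 0.0
```

```bash
python3 - <<'E'
from h import *
s=status.get_state();print(s['tcp_pos'],s['wrist_force'],s['clock'])
snap('scene','sc2');snap('top','t2')
b=cv2.imread('pics/sc2.png');c=cv2.resize(b[190:270,300:400],(400,320),interpolation=cv2.INTER_CUBIC)
a=cv2.imread('pics/t2.png');a=cv2.resize(a[130:210,280:380],(400,320),interpolation=cv2.INTER_CUBIC)
cv2.imwrite('pics/c4.png',np.hstack([c,a]))
E
```

```text
[ 0.39355583 -0.14452605  0.04401016] [-0.06405802  0.1825369  -0.22703407] 4.1167
```

View pics/c4.png

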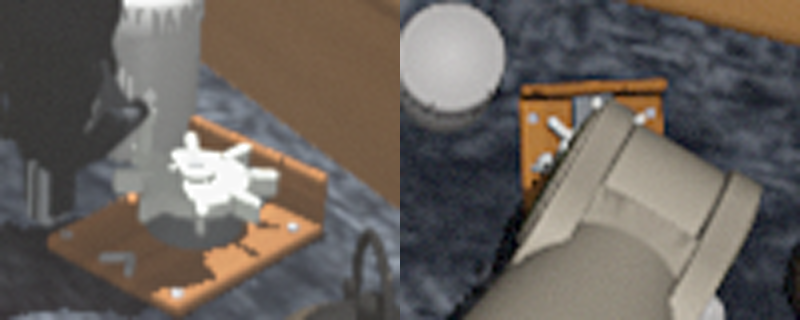

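One click done: the knob is now at the left fin, at (540,160) in the right half of the crop. I'll repeat the sweep.

Emit:
{"op": "apply_moves", "data": {"moves": [0.8,0,0,0,0,0,1.46,0,0,0,0,0,1.46,0,0,0,0,0,1.47,-0.35,0,0,0,0,1.48,-0.7,0,0,0,0,1.5,-1.05,0,0,0,0,1.51,-1.4,0,0,0,0,1.52,-1.75,0,0,0,0,1.53,-2.1,0,0,0,0,1.55,-2.45,0,0,0,0,1.56,-2.66,0,0,0,0,1.56,-2.66,0,0,0,0,0.8,-2.66,0,0,0,0,0.1,-2.66,0,0,0,0,0,-2.66,0,0,0,0,0,-1.7,0,0,0,0,0,-0.8,0,0,0,0,0,0,0,0,0,0,0,0,0,0,0,0]}}

```text
clock: 5.8
tcp_pos: [0.3936, -0.1445, 0.0441]
orientation: [-0.001, -0.019, 1.0, 0.001]
wrist_force: [-0.8, -0.2, -0.1]
finger_gap: 0.0004
grip_force: 0.0
```

```bash
python3 - <<'E'
from h import *
s=status.get_state();print(s['tcp_pos'],s['wrist_force'],s['clock'])
snap('scene','sc3');snap('top','t3')
b=cv2.imread('pics/sc3.png');c=cv2.resize(b[190:270,300:400],(400,320),interpolation=cv2.INTER_CUBIC)
a=cv2.imread('pics/t3.png');a=cv2.resize(a[130:210,280:380],(400,320),interpolation=cv2.INTER_CUBIC)
cv2.imwrite('pics/c5.png',np.hstack([c,a]))
for k in (45,90,135,180):
  t=np.radians(k)+.035;p=[.4813+.04*np.cos(t),-.1757+.04*np.sin(t),.066]
  print(k,((proj('sc3',p)-[300,190])*4).round(),((proj('t3',p)-[280,130])*4+[400,0]).round())
E
```

```text
[ 0.39360696 -0.14452299  0.04406452] [-0.77232542 -0.23386864 -0.05517073] 5.8
45 [191. 109.] [559. 120.]
90 [145. 117.] [545. 160.]
135 [127. 140.] [563. 200.]
180 [150. 165.] [605. 215.]
```

View pics/c5.png

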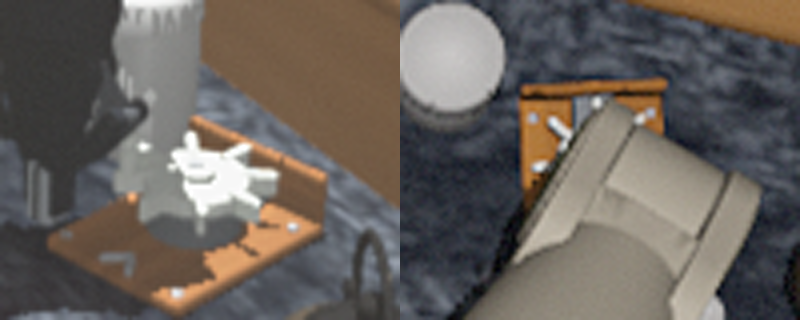

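The knob has left the left fin, and in the scene crop a lit spot sits near the predicted 135° position at (127,140). Last sweep, slightly shallower to clear the post, then retreat and lift away.

Emit:
{"op": "apply_moves", "data": {"moves": [0.8,-0.1,0,0,0,0,1.4,-0.1,0,0,0,0,1.4,-0.1,0,0,0,0,1.41,-0.4,0,0,0,0,1.42,-0.7,0,0,0,0,1.44,-1.05,0,0,0,0,1.45,-1.4,0,0,0,0,1.46,-1.75,0,0,0,0,1.47,-2.1,0,0,0,0,1.49,-2.45,0,0,0,0,1.5,-2.75,0,0,0,0,1.5,-2.75,0,0,0,0,0.8,-2.75,0,0,0,0,0.1,-2.75,0,0,0,0,-0.2,-2.75,0,0,0,0,-0.2,-2.75,1.5,0,0,0,-0.2,-2.75,3,0,0,0,-0.2,-2.75,4.5,0,0,0,-0.2,-2.75,6,0,0,0,-0.2,-2.75,6,0,0,0]}}

```text
clock: 7.57
tcp_pos: [0.3929, -0.2189, 0.2017]
orientation: [0.005, -0.018, 1.0, -0.004]
wrist_force: [2.0, -0.4, 0.1]
finger_gap: -0.0004
grip_force: 0.0
```

Emit:
{"op": "apply_moves", "data": {"moves": [0,1.6,1,0,0,0,0,3.2,2,0,0,0,0,4.8,2,0,0,0,0,6.4,2,0,0,0,0,8,2,0,0,0,0,9.6,2,0,0,0,0,11.2,2,0,0,0,0,12,2,0,0,0,0,12,2,0,0,0,0,12,2,0,0,0]}}

```text
clock: 8.4
tcp_pos: [0.3895, 0.0846, 0.2444]
orientation: [0.0, -0.019, 1.0, -0.0]
wrist_force: [1.2, -0.0, 0.3]
finger_gap: -0.0006
grip_force: 0.0
```

```bash
python3 - <<'E'
from h import *
s=status.get_state();print(s['tcp_pos'],s['wrist_force'],s['clock'])
snap('scene','sc4');snap('top','t4')
b=cv2.imread('pics/sc4.png');c=cv2.resize(b[160:280,250:390],(400,343),interpolation=cv2.INTER_CUBIC)
a=cv2.imread('pics/t4.png');a=cv2.resize(a[130:216,280:380],(400,343),interpolation=cv2.INTER_CUBIC)
cv2.imwrite('pics/c6.png',np.hstack([c,a]))
E
```

```text
[0.38945155 0.08464929 0.24439571] [ 1.18749372 -0.01718602  0.34541681] 8.4
```

View pics/c6.png

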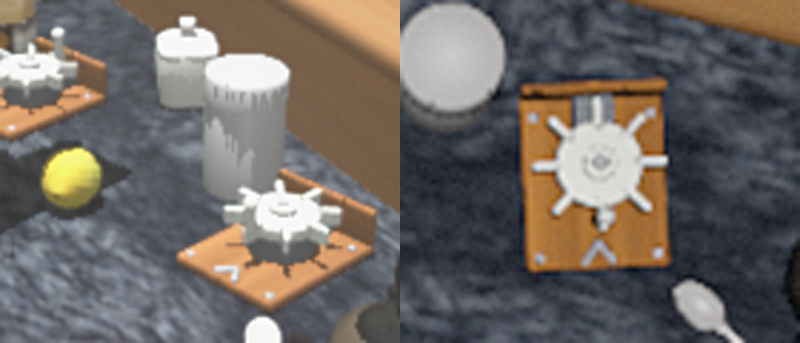

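The knob is at (605,215) in the crop, which is exactly the predicted home position at the arrowhead. The fins are on a click. The tin, lemon, spoon and jar tally haven't moved.

```bash
python3 -c "
from workcell import job
print(job.hand_in())"
```

```text
the job is handed in; nothing more can be done
None
```

The tin's tally was turned three clicks and its tall-post fin now rests at the arrowhead. In the last pictures the jar's tally, tin, lemon and spoon looked untouched, with the honey jar mostly out of frame, and I handed the job in at about 8.5 s.

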